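Slide the converter board out over the riser edge and hold it for inspection

TASK

The underside of the green converter board has to be inspected in the mirror: slide the board out over the open, dark-edged side of the white riser, heatsink first and without lifting it off, until the riser's edge lies under the yellow band all the way across the board. That far out the heavy heatsink would tip it over, so finish while still holding the board with the gripper, level and down on the riser, and do not let go. Leave the other loose things on the riser and bench where they are.

Things in the scene. Friction and masses are not known exactly. Their poses are not given: they have to be found in the camera images.
- grip_center (a point): Centre of the black rubber post (24 mm along the board's x, 40 mm along its y, 56 mm tall) on the green board, 28 mm above the plate's top face. Axes are the board's: x from post to heatsink (outward), z up. It is on the board's centre line, 90 mm inboard (-x) of the yellow band's centre line. The plate is bare for 40 mm around it, but for two blue blocks 10 mm tall along the long edges.
- band_left (a point): Left (+y of the board) end of the centre line of the yellow band, on the board's top face at its long edge. The band runs straight across the board and is 16 mm wide (8 mm either side of this line). Axes as the board's.
- band_right (a point): Right (-y of the board) end of the same centre line, 110 mm from the left end.
- edge_mid (a point): Middle of the top corner line of the riser's open edge, at the height of the riser's top face (90 mm above the bench). Axes as the riser's: x points straight outward (horizontal, square to the edge), y along the edge, z up. The edge is 280 mm long.
- riser: Fixed white shelf 280 by 280 mm, 90 mm high, on plywood sides, dark lipping on its open edge. Origin at the centre of its underside on the bench; x points outward to the open edge at x = +140 mm. A flat mirror (under 8 mm tall), fixed to it, lies on the bench beyond that edge, under the overhang.
- converter: Loose green board: rigid plate 240 (x) by 110 (y) by 8 mm, about 0.7 kg (varies). Origin at the centre of its underside, x towards the heavy silver heatsink on the last 75 mm, z up. Starts flat on the riser, up to 0.12 rad askew, band 70 to 110 mm inboard of the edge. Centre of mass 45 to 55 mm outward of the band: with the band at the edge it tips unless held.
- solder_spool: Bystander: grey spool, 38 mm across, 32 mm tall, standing on the riser beside the board on its +y side, origin at its underside. Leave alone.
- relay: Bystander: orange block, 28 by 22 by 24 mm tall, on the riser beside the board on its -y side. Leave alone.
- flux_bottle: Bystander: amber bottle, 44 mm across, 110 mm tall, on the bench left of the riser. Leave alone.
- wood_box: Bystander: wooden box 130 by 100 by 65 mm tall, on the bench left of the riser. Leave alone.
- multimeter: Bystander: yellow meter 160 by 80 mm, 45 mm tall, on the bench right of the riser. Leave alone.
- screwdriver: Bystander: screwdriver lying on the bench right of the riser. Leave alone.

How it is judged:
By the outcome, as a careful person would: the job done as asked, in the order asked, and still so for the second after the job is handed in, while the arm keeps its last pose, push and grip.
It also fails if it takes over 40 s, if anything falls off the work surface, if the arm or the gripper's body presses on something with over 40 N, if the wrist force passes 120 N, or if a joint passes its speed limit or range.

ROBOT

A 6-joint arm with a two-finger parallel gripper is mounted at the origin on the work surface. World frame = base frame: x ahead of the robot, y to its left, z up, the work surface at z = 0. Lengths are in m, angles in rad, forces in N, time in s.
With the tool pointing down it reaches from about 0.375 to 0.9 m from the base axis. Payload 3.1 kg.
Tool frame: the origin (TCP) lies between the finger pads; the fingertips stand 19 mm ahead of it and the grasp point (between the pads) is the TCP; z points along the fingers, y is the direction in which the jaws open and shut (so a half turn about z gives the same grasp; the last joint's range is limited). The gripper opens to 87 mm and grips with 3 to 60 N. Pads are 19 mm wide; open, the fingers measure 117 mm over their backs; the gripper's body (75 mm by 190 mm) begins 51 mm behind the grasp point.
Start: joints at [1.127, 0.527, 1.433, -0, 1.181, -0.178], TCP at [0.164, 0.603, 0.242] pointing down, gripper open.
Joint ranges: [-3.08, 3.08], [-0.75, 2.2], [0.22, 2.44], [-1.43, 4.57], [0, 2.65], [-2.85, 2.85]. Speed limits (rad/s): [2.79, 2.79, 3.14, 3.14, 3.14, 3.14].

INTERFACE

Orientations are given as a unit quaternion [x, y, z, w].
In Python, from rig import robot gives the robot as it stands.
- The arm moves only by the tool apply_moves, never from a script. Its argument "series" is a list of rows, each a list of 7 numbers: the shift along the tool's x, y, z in cm, then the turn, a rotation vector about the tool's x, y, z in degrees, then the opening, from 0 (shut) to 1 (fully open). In form: [[dx, dy, dz, rx, ry, rz, grip], ...]. A call has 1 to 5 rows; each row is the pose to reach, as a shift and turn from the pose commanded when the call began, along the tool's axes at that moment; what a row does not reach only later rows make up. A row lasts 1/12 s, in which the tool goes at most 41.7 mm and 7.16 degrees, less where a joint would pass 70% of its speed; a pose out of reach is approached as far as the arm can. A call with a gripper value outside its range is refused whole. The fingers move at their own pace and stop on an object; "newtons" is the grip in N (left out, the last holds). Time passes only in rows, so rows that repeat a pose let the fingers close. It gives the time, the measured TCP pose, the force and the opening at its end, in the units of the state.
- robot.get_obs(): the state, without advancing time (a new reading comes with each control period).
- robot.camera(name): name is "side" or "top" or "wrist"; returns the picture (400x640x3 uint8, red, green, blue); there is no depth.
- robot.camera_params(name): a dict with "mtx" (3x3 intrinsics, pixels), "origin" and "rotation" of the camera in the world. Camera axes: x right, y down, z forward; pixel columns grow to the right and rows downward; lengths in m; the calibration is good to about 2 mm. A picture is of the moment at which its call begins: read the wrist's pose just before it. camera_params takes no time and is no camera call; for the wrist camera it gives the pose at the moment of the call.
- robot.hand_in(): hands the job in, once; it reports no verdict.
The state is a dict: "time": time; "q": joint angles; "joint_velocities": joint speeds; "joint_torque": joint torques, N m; "position": TCP position; "tool_rot": TCP orientation; "ft_force": force on the tool from outside, world axes, zero at the start; "moment": the same for the moment, N m; "grip_width": finger opening in m.
Only numpy, scipy, OpenCV 4.12 (cv2) and the standard library are available. Lean on these libraries where they do the work, as an engineer would, in place of code of your own. Each camera call takes 0.05 s, during which the arm holds its last target. There are 200 camera calls.

## Working session

There is one attempt and no reset: what is moved stays moved. The work goes in short steps, Python scripts to look and compute and a tool call to move; the robot and the scene stay as the last step left them, time stands still between calls to the robot, and variables do not carry over. Pictures are saved under pics/ and viewed, about 8 in all and at most 12, crops included, and the job is handed in when it is done.

Besides the shell and the picture viewer there is one more tool, called after "Call:" by a JSON object that holds its "name" and its "arguments", one argument or row to a line. apply_moves: Moves the arm, as the interface text tells. Its arguments: {"type":"object","properties":{"series":{"type":"array"},"newtons":{"type":"number"}},"required":["series"]}

```bash
mkdir -p pics
cat > h.py <<'E'
import numpy as np, cv2, json
from rig import robot
def snap(n,f):
    p=robot.camera_params(n); im=robot.camera(n)
    cv2.imwrite(f'pics/{f}.png',im[:,:,::-1])
    json.dump({k:np.array(v).tolist() for k,v in p.items() if k in('mtx','origin','rotation')},open(f'pics/{f}.json','w'))
def par(f):
    p=json.load(open(f'pics/{f}.json'));return [np.array(p[k]) for k in('mtx','origin','rotation')]
def ray(f,uv):
    K,o,R=par(f)
    if R.shape!=(3,3):
        from scipy.spatial.transform import Rotation as Q; R=Q.from_quat(R).as_matrix()
    return o,R@np.linalg.inv(K)@np.array([*uv,1.])
def atz(f,uv,z):
    o,d=ray(f,uv);return o+d*(z-o[2])/d[2]
def tri(obs):
    A=0;b=0
    for f,uv in obs:
        o,d=ray(f,uv);d=d/np.linalg.norm(d);P=np.eye(3)-np.outer(d,d);A=A+P;b=b+P@o
    x=np.linalg.solve(A,b)
    res=[np.linalg.norm((np.eye(3)-np.outer(d,d)/(d@d))@(x-o)) for o,d in (ray(*q) for q in obs)]
    return x,res
E
python3 - <<'E'
from h import *
for n in('top','side'): 
    snap(n,n+'0'); print(n,robot.camera_params(n))
o=robot.get_obs();print(o['time'],o['position'],o['tool_rot'],o['ft_force'],o['grip_width'])
E
```

```text
top {'mtx': array([[369.59800415,   0.        , 316.72103317],
       [  0.        , 369.59800415, 199.71521963],
       [  0.        ,   0.        ,   1.        ]]), 'origin': array([0.45587536, 0.01544915, 0.9997276 ]), 'rotation': array([-0.70415058,  0.70796561, -0.03622108,  0.04055486])}
side {'mtx': array([[410.76327621,   0.        , 320.84913524],
       [  0.        , 410.76327621, 193.48509435],
       [  0.        ,   0.        ,   1.        ]]), 'origin': array([ 0.3291837 , -0.57314826,  0.84550885]), 'rotation': array([ 0.92144689, -0.18169801,  0.06667023, -0.33686279])}
0.1 [0.16386851 0.60246774 0.24066816] [ 1.32507303e-01  9.91181531e-01 -9.45184683e-04 -3.05094153e-04] [-0.78977891 -0.21039547 -1.48804619] 0.0869905340583035
```

View pics/top0.png

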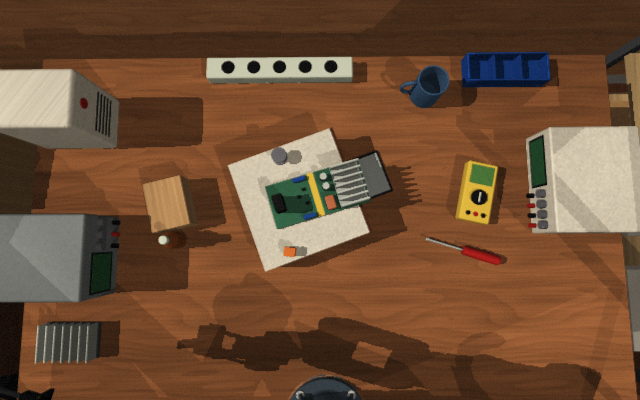

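View pics/side0.png

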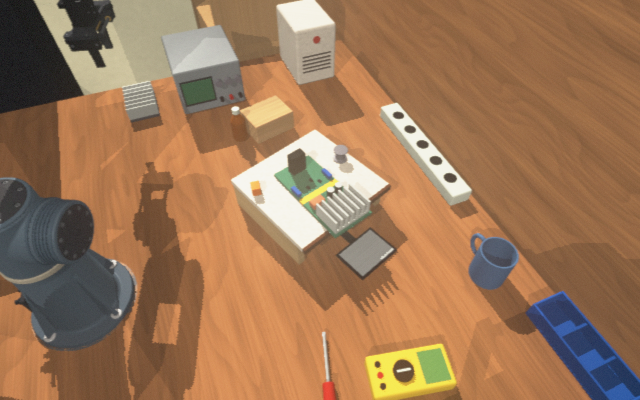

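Top view: the riser has corners near (228,165), (331,129), (369,233) and (265,270). The board's band is at about (316,195), the post near (279,204), and the heatsink points right. The side view shows the same, with the post at (297,161). Next I'll enlarge both.

Run:
```python
import cv2
a=cv2.imread('pics/top0.png')[123:273,218:398];cv2.imwrite('pics/topc.png',cv2.resize(a,None,fx=4,fy=4,interpolation=cv2.INTER_CUBIC))
a=cv2.imread('pics/side0.png')[125:265,225:405];cv2.imwrite('pics/sidec.png',cv2.resize(a,None,fx=4,fy=4,interpolation=cv2.INTER_CUBIC))
```

```text
(no output)
```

View pics/topc.png

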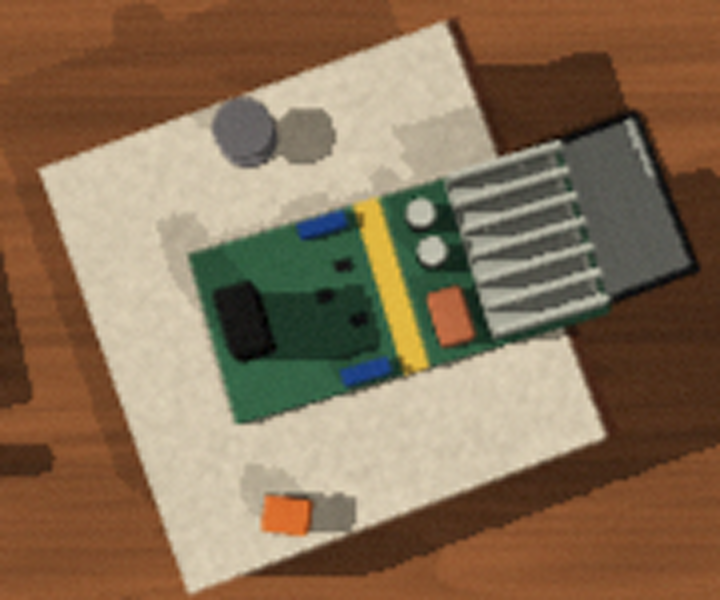

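View pics/sidec.png

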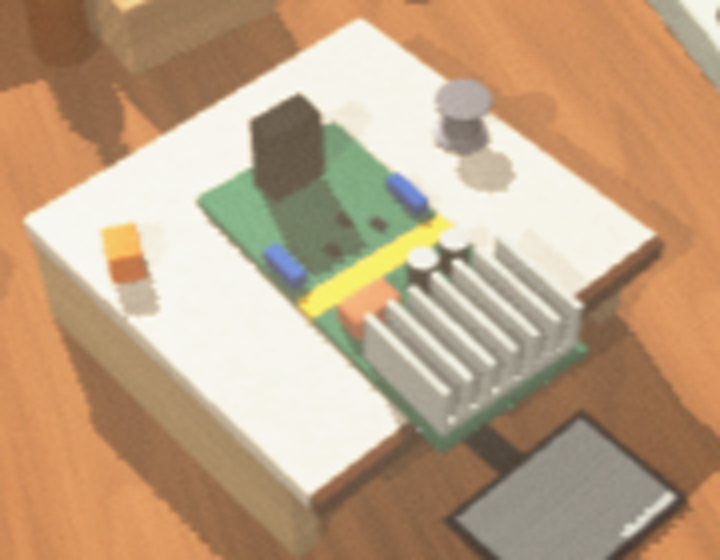

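```bash
cat >> h.py <<'E'
T=lambda u,v:('top0',(218+(u+.5)/4-.5,123+(v+.5)/4-.5))
S=lambda u,v:('side0',(225+(u+.5)/4-.5,125+(v+.5)/4-.5))
E
python3 - <<'E'
from h import *
np.set_printoptions(precision=4,suppress=True)
for n,t,s in [('bl',(369,201),(441,224)),('br',(415,370),(310,307)),('post',(237,322),(288,118)),('e+',(452,20),(660,240)),('e-',(605,437),(313,500)),('i+',(40,170),(360,18)),('i-',(190,593),(26,218)),('spool',(244,126),(463,100)),('relay',(286,515),(120,240))]:
    print(n,*tri([T(*t),S(*s)]),'planar', atz(*T(*t),.098 if n[0]=='b' else .09)[:2],atz(*S(*s),.098 if n[0]=='b' else .09)[:2])
E
```

```text
bl [0.6198 0.0379 0.0948] [np.float64(0.001988661114226651), np.float64(0.0019886611142265875)] planar [0.6211 0.0373] [0.6165 0.0355]
br [0.5186 0.009  0.0928] [np.float64(0.00203877605397536), np.float64(0.0020387760539751906)] planar [0.5163 0.0096] [0.5193 0.0047]
post [0.5444 0.1126 0.1446] [np.float64(0.002807131773361883), np.float64(0.0028071317733619513)] planar [0.5472 0.1195] [0.5642 0.1655]
e+ [ 0.7414 -0.0158  0.083 ] [np.float64(0.0008738119202533972), np.float64(0.0008738119202533885)] planar [ 0.7383 -0.0153] [ 0.7385 -0.021 ]
e- [ 0.4765 -0.1084  0.079 ] [np.float64(0.001223163943329012), np.float64(0.001223163943329048)] planar [ 0.4751 -0.1066] [ 0.4756 -0.1153]
i+ [0.6455 0.2446 0.0852] [np.float64(0.0009348795398380755), np.float64(0.00093487953983833)] planar [0.6436 0.2436] [0.6444 0.2393]
i- [0.3828 0.1471 0.0872] [np.float64(0.0009550357490736742), np.float64(0.0009550357490736899)] planar [0.3821 0.1469] [0.3835 0.1442]
spool [0.6649 0.1129 0.1162] [np.float64(0.000217425861153553), np.float64(0.00021742586115354847)] planar [0.6708 0.1159] [0.6771 0.1375]
relay [0.4295 0.0872 0.1095] [np.float64(0.00017912854747016902), np.float64(0.0001791285474702316)] planar [0.4287 0.0888] [0.4323 0.1046]
```

Heights and positions agree with the text: grip centre about (0.545, 0.110), board x at about -74.6°, riser outward at about -70.7°, band about 94 mm inboard. I'll set out to a point above the post, jaws along the board's x.

Call:
{"name": "apply_moves", "arguments": {
  "series": [
    [-3.3,-2.5,0,0,0,-2,1],
    [-6.6,-5,0,0,0,-4,1],
    [-9.9,-7.5,0,0,0,-6,1],
    [-13.2,-10,0,0,0,-8,1],
    [-16.5,-12.5,0,0,0,-10,1]
  ],
  "newtons": 60
}}

```text
time: 0.52
position: [0.2909, 0.4374, 0.2412]
tool_rot: [0.044, 0.999, -0.0, -0.0]
ft_force: [0.0, 0.2, -0.3]
grip_width: 0.0872
```

```bash
cat >> h.py <<'E'
from scipy.spatial.transform import Rotation as Q
def rel(p,yaw):  # shift (cm) and turn (deg, tool axes) to tool-down pose with tool y at world angle yaw(deg)
    o=robot.get_obs();R=Q.from_quat(o['tool_rot'])
    y=np.array([np.cos(np.radians(yaw)),np.sin(np.radians(yaw)),0]);z=np.array([0,0,-1.])
    G=Q.from_matrix(np.stack([np.cross(y,z),y,z],1))
    print('t',o['time'],'pos',np.round(o['position'],4),'F',np.round(o['ft_force'],1),'M',np.round(o['moment'],2),'w',round(o['grip_width'],4))
    m=R.as_matrix();print('yaw',np.degrees(np.arctan2(m[1,1],m[0,1])),'tilt z',np.round(m[:,2],4))
    print('shift cm',np.round(R.inv().apply(np.array(p)-o['position'])*100,2),'turn',np.round((R.inv()*G).as_rotvec(degrees=True),2))
E
python3 -c "
from h import *
rel([.545,.11,.24],105.4)"
```

```text
t 0.5167 pos [0.2909 0.4374 0.2412] F [ 0.   0.2 -0.3] M [ 0.03 -0.08  0.02] w 0.0872
yaw 84.9239520067736 tilt z [-5.e-04 -6.e-04 -1.e+00]
shift cm [-28.2  -30.36   0.13] turn [ -0.03  -0.03 -20.48]
```

Call:
{"name": "apply_moves", "arguments": {
  "series": [
    [-2.8,-3.0,0,0,0,-2,1],
    [-5.6,-6,0,0,0,-4,1],
    [-8.4,-9,0,0,0,-6,1],
    [-11.2,-12,0,0,0,-8,1],
    [-14.1,-15.2,0,0,0,-10.2,1]
  ]
}}

```text
time: 0.93
position: [0.4168, 0.2743, 0.2414]
tool_rot: [-0.044, 0.999, 0.0, -0.0]
ft_force: [-0.1, 0.2, 0.4]
grip_width: 0.0871
```

```bash
python3 -c "
from h import *
rel([.545,.11,.24],105.4)"
```

```text
t 0.9333 pos [0.4168 0.2743 0.2414] F [-0.1  0.2  0.4] M [0.06 0.03 0.02] w 0.0871
yaw 95.07724879676842 tilt z [-5.e-04 -0.e+00 -1.e+00]
shift cm [-11.32 -17.5    0.13] turn [  0.    -0.03 -10.32]
```

Call:
{"name": "apply_moves", "arguments": {
  "series": [
    [-2.3,-3.4,0,0,0,-2,1],
    [-4.6,-6.9,0,0,0,-4,1],
    [-6.9,-10.4,0,0,0,-6,1],
    [-9.2,-13.9,0,0,0,-8,1],
    [-11.3,-17.4,0,0,0,-10.3,1]
  ]
}}

```text
time: 1.35
position: [0.5447, 0.1106, 0.2413]
tool_rot: [-0.134, 0.991, 0.0, -0.0]
ft_force: [0.8, 0.8, 0.0]
grip_width: 0.087
```

```bash
python3 -c "
from h import *
snap('wrist','w1')
rel([.545,.11,.24],105.4)"
```

```text
t 1.4 pos [0.5511 0.1041 0.2416] F [ 4.1 -2.8 -0.3] M [-0.16 -0.2   0.05] w 0.0869
yaw 105.22070680439512 tilt z [ 0.0074 -0.0054 -1.    ]
shift cm [0.43 0.73 0.15] turn [-0.41  0.33 -0.18]
```

View pics/w1.png

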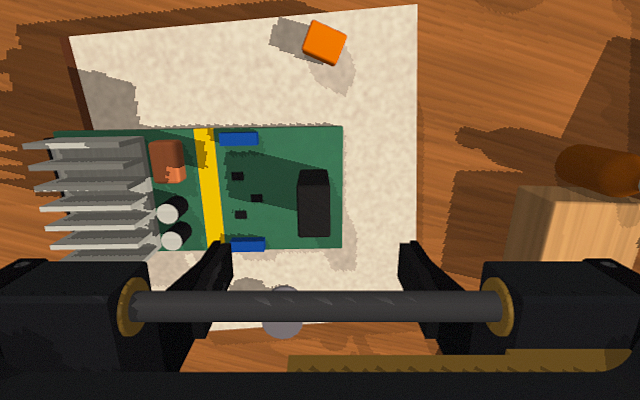

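The wrist view shows the board with the band ends at about (203,128) and (215,248). The post's top face spans about (297–330, 170–183), leaning to its base at about (298–330, 236). The riser's edge runs (70,38)→(93,128). The arm is still ringing slightly, so I'll settle and remeasure.

Call:
{"name": "apply_moves", "arguments": {
  "series": [
    [0,0,0,0,0,0,1],
    [0,0,0,0,0,0,1],
    [0,0,0,0,0,0,1],
    [0,0,0,0,0,0,1],
    [0,0,0,0,0,0,1]
  ]
}}

```text
time: 1.82
position: [0.5428, 0.1138, 0.2415]
tool_rot: [-0.134, 0.991, 0.0, -0.0]
ft_force: [-0.0, -0.9, 0.2]
grip_width: 0.087
```

```bash
python3 -c "
from h import *
snap('wrist','w2')
rel([.545,.11,.24],105.4)
im=cv2.imread('pics/w2.png');c=cv2.resize(im[100:270,140:360],None,fx=3.5,fy=3.5,interpolation=cv2.INTER_CUBIC);cv2.imwrite('pics/w2c.png',c);print(c.shape)"
```

```text
t 1.8667 pos [0.543  0.1138 0.2416] F [-0.2  0.5  0.3] M [0.07 0.06 0.04] w 0.087
yaw 105.38747905619783 tilt z [-4.e-04  1.e-04 -1.e+00]
shift cm [-0.1  -0.42  0.16] turn [ 0.01 -0.02 -0.01]
(595, 770, 3)
```

View pics/w2c.png

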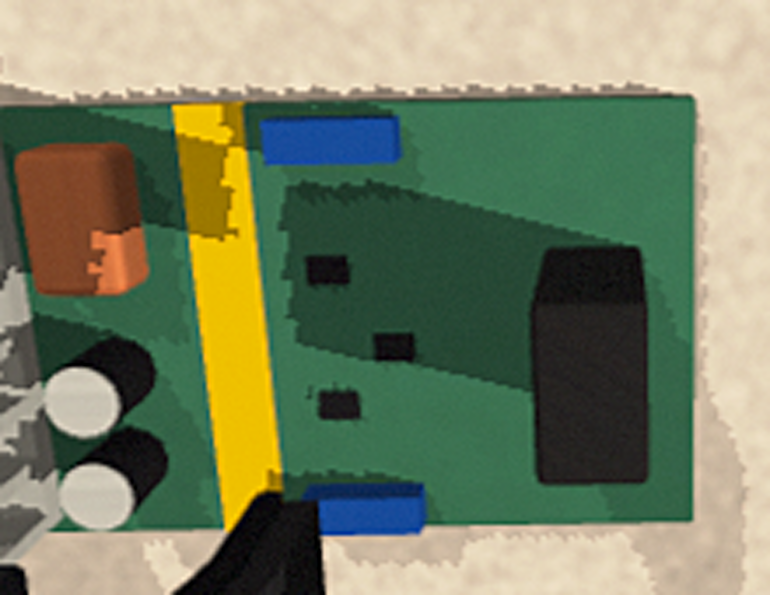

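Run:
```python
from h import *
np.set_printoptions(precision=4,suppress=True)
W=lambda u,v:('w2',(140+(u+.5)/3.5-.5,100+(v+.5)/3.5-.5))
print(par('w2')[1])
br,bl,ci,cj=[atz(*W(*p),.098) for p in[(208.5,103),(255,528),(693,97),(691,521)]]
print(br,bl,ci,cj,np.linalg.norm(bl-br),np.linalg.norm(ci-cj))
for a,b in((br,bl),(ci,cj),(ci,br)): print(np.degrees(np.arctan2(*(b-a)[[1,0]])))
print([atz(*W(*p),.154) for p in[(592,394),(535,305),(648,305),(645,483),(540,483)]])
print('tri',tri([W(592,394),S(288,118)]),tri([W(255,528),T(369,201),S(441,224)]),tri([W(208,103),T(415,370),S(310,307)]))
m=(br+bl)/2;a=np.arctan2(*(bl-br)[[1,0]]);print('grip',m[:2]-.09*np.array([np.sin(a),-np.cos(a)]))
```

```text
[0.4638 0.0906 0.3833]
[0.5148 0.0062 0.098 ] [0.6198 0.0361 0.098 ] [0.4836 0.1152 0.098 ] [0.5878 0.1454 0.098 ] 0.10914856529125853 0.10852331237790515
15.893163228206117
16.163459424069437
-74.00297347879798
[array([0.5418, 0.1074, 0.154 ]), array([0.5267, 0.0916, 0.154 ]), array([0.5208, 0.1132, 0.154 ]), array([0.5577, 0.123 , 0.154 ]), array([0.5635, 0.102 , 0.154 ])]
tri (array([0.5448, 0.1078, 0.1486]), [np.float64(0.001144389335793754), np.float64(0.0011443893357938994)]) (array([0.6195, 0.0367, 0.0971]), [np.float64(0.0010430008654630774), np.float64(0.0018887102588193705), np.float64(0.0024670713413852525)]) (array([0.5171, 0.0071, 0.0961]), [np.float64(0.002485057675855451), np.float64(0.002559690444307156), np.float64(0.0028294208207022948)])
grip [0.5427 0.1077]
```

Call:
{"name": "apply_moves", "arguments": {
  "series": [
    [0.15,-0.55,2.5,0,0,-0.6,1],
    [0.15,-0.55,5,0,0,-0.6,1],
    [0.15,-0.55,7.5,0,0,-0.6,1],
    [0.15,-0.55,8.5,0,0,-0.6,1],
    [0.15,-0.55,8.5,0,0,-0.6,1]
  ]
}}

```text
time: 2.28
position: [0.5417, 0.1074, 0.1543]
tool_rot: [-0.139, 0.99, 0.0, -0.003]
ft_force: [0.4, -0.3, -0.2]
grip_width: 0.087
```

```bash
python3 -c "
from h import *
rel([.543,.108,.127],106)"
```

```text
t 2.2833 pos [0.5417 0.1074 0.1543] F [ 0.4 -0.3 -0.2] M [0.06 0.06 0.  ] w 0.087
yaw 105.92795844886982 tilt z [-0.0058  0.     -1.    ]
shift cm [-0.16  0.01  2.73] turn [ 0.09 -0.32 -0.07]
```

Call:
{"name": "apply_moves", "arguments": {
  "series": [
    [-0.1,0,1.0,0,0,0,1],
    [-0.1,0,2.0,0,0,0,1],
    [-0.1,0,2.7,0,0,0,1],
    [-0.1,0,2.7,0,0,0,1],
    [-0.1,0,2.7,0,0,0,1]
  ]
}}

```text
time: 2.7
position: [0.5447, 0.1071, 0.1295]
tool_rot: [-0.138, 0.99, 0.0, -0.0]
ft_force: [0.3, -0.9, 0.4]
grip_width: 0.0871
```

Call:
{"name": "apply_moves", "arguments": {
  "series": [
    [0,0,0,0,0,0,0.4],
    [0,0,0,0,0,0,0.3],
    [0,0,0,0,0,0,0.25],
    [0,0,0,0,0,0,0.2],
    [0,0,0,0,0,0,0.15]
  ],
  "newtons": 15
}}

```text
time: 3.12
position: [0.5449, 0.1071, 0.1298]
tool_rot: [-0.138, 0.99, -0.0, 0.0]
ft_force: [-0.1, 0.7, -1.0]
grip_width: 0.0614
```

Call:
{"name": "apply_moves", "arguments": {
  "series": [
    [0,0,0,0,0,0,0],
    [0,0,0,0,0,0,0],
    [0,0,0,0,0,0,0],
    [0,0,0,0,0,0,0],
    [0,0,0,0,0,0,0]
  ],
  "newtons": 20
}}

```text
time: 3.53
position: [0.5447, 0.1072, 0.1295]
tool_rot: [-0.138, 0.99, 0.0, -0.0]
ft_force: [-2.3, 7.3, 1.2]
grip_width: 0.0282
```

```bash
python3 -c "
from h import *
rel([.543,.108,.127],106)"
```

```text
t 3.5333 pos [0.5447 0.1072 0.1295] F [-2.3  7.3  1.2] M [1.24 0.25 0.03] w 0.0282
yaw 105.85660693523668 tilt z [-2.e-04  3.e-04 -1.e+00]
shift cm [0.14 0.12 0.25] turn [ 0.02 -0.   -0.14]
```

Call:
{"name": "apply_moves", "arguments": {
  "series": [
    [0,0,0,0,0,0,0],
    [0,0,0,0,0,0,0],
    [0,0,0,0,0,0,0],
    [0,0,0,0,0,0,0],
    [0,0,0,0,0,0,0]
  ],
  "newtons": 60
}}

```text
time: 3.95
position: [0.5445, 0.1079, 0.1295]
tool_rot: [-0.138, 0.99, 0.001, -0.0]
ft_force: [-0.8, 5.2, -0.4]
grip_width: 0.0236
```

```bash
python3 -c "
from h import *
rel([.543,.108,.127],106)
snap('top','top1')
c=cv2.resize(cv2.imread('pics/top1.png')[123:273,218:398],None,fx=4,fy=4,interpolation=cv2.INTER_CUBIC);cv2.imwrite('pics/top1c.png',c)"
```

```text
t 3.95 pos [0.5445 0.1079 0.1295] F [-0.8  5.2 -0.4] M [0.83 0.18 0.13] w 0.0236
yaw 105.87674725148128 tilt z [-3.0e-04  1.1e-03 -1.0e+00]
shift cm [0.15 0.05 0.25] turn [ 0.07 -0.   -0.12]
```

View pics/top1c.png

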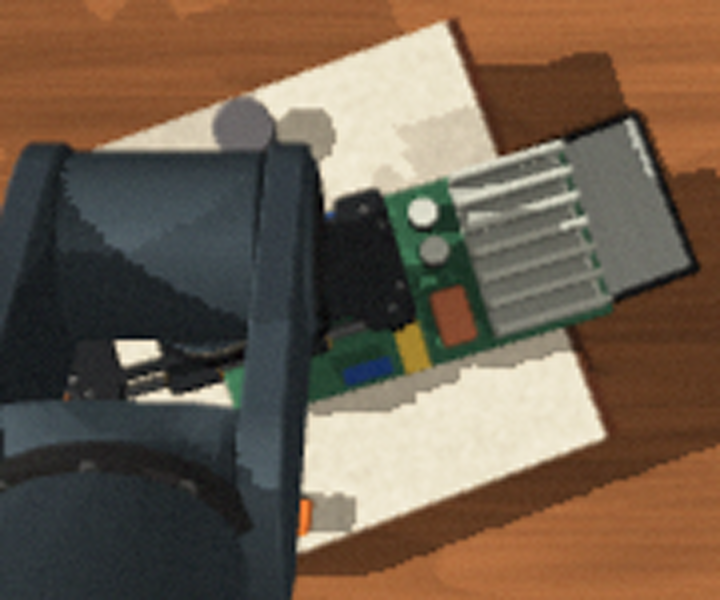

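Grip holds (23.6 mm). The top view shows the board hardly moved, with the band's right end at about (413,370). Now I'll slide outward slowly and square up at the same time, with a slight down bias.

Call:
{"name": "apply_moves", "arguments": {
  "series": [
    [0,0,0.1,0,0,0,0],
    [0,-0.7,0.1,0,0,-0.9,0],
    [0,-1.4,0.1,0,0,-1.8,0],
    [0,-2.2,0.1,0,0,-2.8,0],
    [0,-3.0,0.1,0,0,-3.8,0]
  ],
  "newtons": 60
}}

```text
time: 4.42
position: [0.5513, 0.0799, 0.1295]
tool_rot: [-0.171, 0.985, 0.002, -0.001]
ft_force: [-5.1, 8.3, 8.7]
grip_width: 0.0233
```

```bash
python3 -c "
from h import *
rel([.5704,.018,.1295],109.7)"
```

```text
t 4.4167 pos [0.5513 0.0799 0.1295] F [-5.1  8.3  8.7] M [ 0.8   0.44 -0.17] w 0.0233
yaw 109.6680338428351 tilt z [-0.0026  0.0026 -1.    ]
shift cm [ 0.29 -6.47 -0.02] turn [ 0.19 -0.09 -0.03]
```

Call:
{"name": "apply_moves", "arguments": {
  "series": [
    [0.1,-0.8,0,0,0,0,0],
    [0.1,-1.6,0,0,0,0,0],
    [0.2,-2.4,0,0,0,0,0],
    [0.2,-3.2,0,0,0,0,0],
    [0.2,-4.0,0,0,0,0,0]
  ]
}}

```text
time: 4.83
position: [0.5634, 0.042, 0.1297]
tool_rot: [-0.17, 0.985, 0.002, -0.001]
ft_force: [-4.0, 10.0, 9.5]
grip_width: 0.0237
```

Call:
{"name": "apply_moves", "arguments": {
  "series": [
    [0,-0.5,0,0,0,0,0],
    [0,-1.0,0,0,0,0,0],
    [0,-1.4,0,0,0,0,0],
    [0,-1.4,0,0,0,0,0],
    [0,-1.4,0,0,0,0,0]
  ]
}}

```text
time: 5.25
position: [0.5684, 0.0284, 0.1296]
tool_rot: [-0.17, 0.985, 0.001, -0.0]
ft_force: [-2.1, 7.4, 8.3]
grip_width: 0.024
```

```bash
python3 -c "
from h import *
rel([.5704,.018,.1295],109.7)
for n in ('wrist','side','top'): snap(n,n[0]+'9')
w=cv2.imread('pics/w9.png');s=cv2.imread('pics/s9.png')[125:265,225:405]
cv2.imwrite('pics/w9v.png',w)
cv2.imwrite('pics/s9c.png',cv2.resize(s,None,fx=4,fy=4,interpolation=cv2.INTER_CUBIC))"
```

```text
t 5.25 pos [0.5684 0.0284 0.1296] F [-2.1  7.4  8.3] M [ 1.09  0.43 -0.05] w 0.024
yaw 109.60024181211733 tilt z [-0.0013  0.0028 -1.    ]
shift cm [ 0.16 -1.05  0.01] turn [ 0.18 -0.02 -0.1 ]
```

View pics/w9v.png

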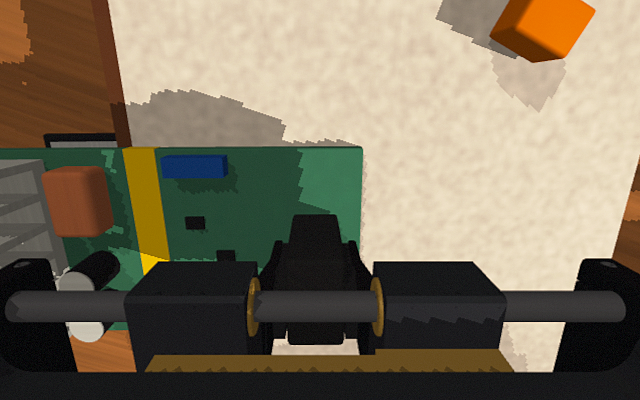

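View pics/s9c.png

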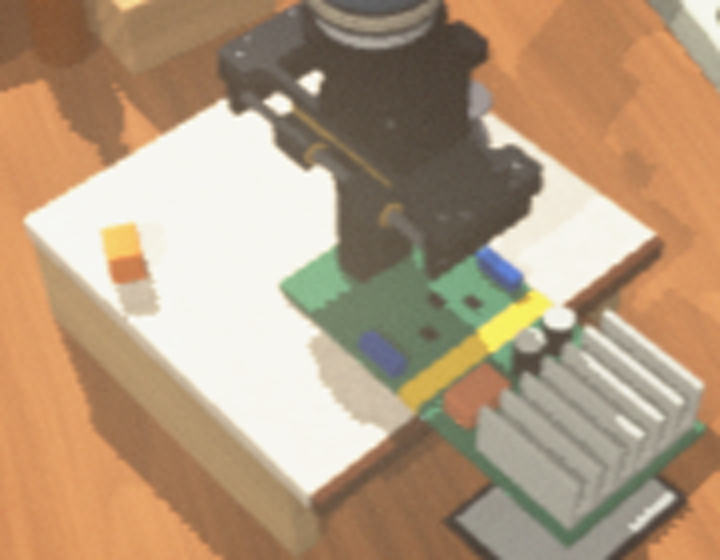

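The wrist view shows a dark strip, the top of the lipping, lying between the white and the real outer edge: white boundary (107,0)→(130,145), outer boundary about (95,0)→(117,145). The band centre's right end is at (139,147) and the band runs towards (157,265). The side view shows the board flat. I'll compute the remaining distance from the wrist view.

Run:
```python
from h import *
np.set_printoptions(precision=4,suppress=True)
w=cv2.imread('pics/w9.png')
for r in (10,60,120): print(r,[tuple(int(c) for c in w[r,u]) for u in range(86,134,3)])
for r in (150,200,250): print(r,[tuple(int(c) for c in w[r,u]) for u in range(116,178,4)])
```

```text
10 [(33, 63, 102), (29, 62, 101), (29, 56, 99), (30, 51, 94), (30, 52, 94), (24, 46, 92), (32, 52, 95), (27, 45, 89), (170, 196, 220), (177, 202, 222), (180, 206, 225), (188, 216, 230), (191, 218, 232), (189, 216, 230), (181, 209, 226), (176, 203, 222)]
60 [(29, 60, 97), (32, 61, 103), (31, 62, 102), (28, 59, 101), (30, 62, 103), (32, 60, 99), (28, 52, 96), (32, 57, 100), (34, 54, 99), (28, 51, 95), (21, 45, 91), (195, 219, 234), (183, 211, 227), (186, 214, 229), (191, 219, 232), (189, 215, 232)]
120 [(21, 58, 97), (28, 59, 98), (28, 58, 94), (29, 55, 95), (26, 57, 95), (26, 56, 94), (31, 59, 98), (31, 64, 104), (32, 63, 105), (19, 34, 66), (21, 35, 64), (14, 32, 60), (15, 34, 60), (19, 32, 60), (105, 119, 134), (113, 129, 142)]
150 [(51, 73, 37), (50, 74, 36), (0, 118, 160), (0, 118, 154), (0, 119, 155), (0, 119, 155), (0, 117, 154), (0, 119, 155), (0, 118, 154), (0, 122, 161), (53, 72, 35), (54, 75, 40), (56, 75, 40), (55, 72, 36), (50, 72, 34), (51, 72, 35)]
200 [(40, 56, 27), (42, 57, 32), (51, 69, 34), (54, 69, 36), (0, 122, 161), (0, 119, 157), (0, 120, 156), (0, 119, 154), (0, 117, 154), (0, 118, 154), (0, 120, 156), (0, 113, 155), (50, 69, 37), (52, 71, 36), (51, 70, 38), (52, 72, 34)]
250 [(72, 103, 54), (73, 101, 53), (71, 101, 53), (73, 101, 52), (80, 114, 58), (51, 66, 37), (0, 114, 144), (0, 116, 154), (0, 118, 153), (0, 119, 155), (0, 118, 153), (0, 119, 155), (0, 116, 153), (22, 93, 116), (51, 72, 38), (51, 72, 39)]
```

```bash
python3 -c "
import cv2
a=cv2.resize(cv2.imread('pics/w9.png')[0:180,70:200],None,fx=3.3,fy=3.3,interpolation=cv2.INTER_CUBIC)
b=cv2.resize(cv2.imread('pics/t9.png')[123:273,290:380],None,fx=3.9,fy=3.9,interpolation=cv2.INTER_CUBIC)
import numpy as np
o=np.zeros((600,790,3),np.uint8);o[:a.shape[0],:a.shape[1]]=a;o[:b.shape[0],435:435+b.shape[1]]=b;cv2.imwrite('pics/mix.png',o);print(a.shape,b.shape)"
```

```text
(594, 429, 3) (585, 351, 3)
```

View pics/mix.png

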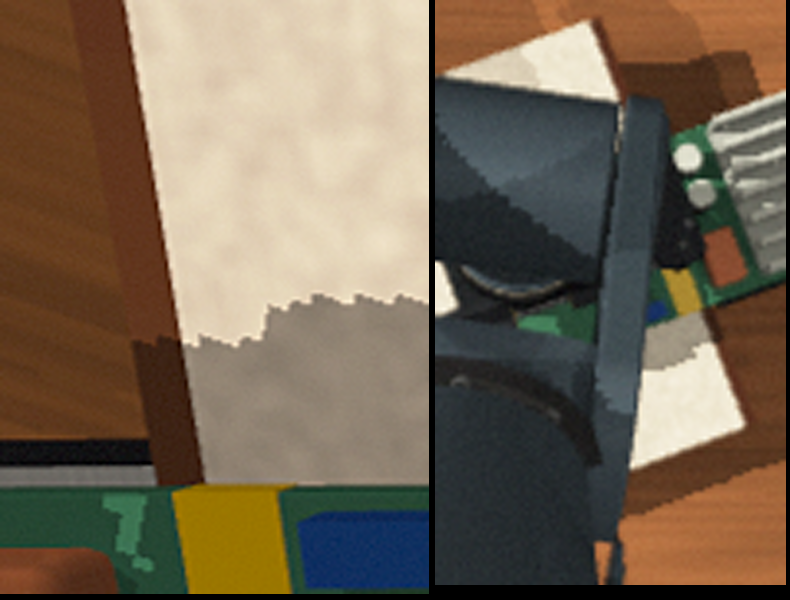

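Run:
```python
from h import *
np.set_printoptions(precision=4,suppress=True)
C=lambda u,v:('w9',(70+(u+.5)/3.3-.5,(v+.5)/3.3-.5))
d=np.array([np.sin(np.radians(19.7)),-np.cos(np.radians(19.7)),0])
print('cam',par('w9')[1],par('w9')[1]@d)
for n,z,ps in(('inner',.09,[(125,0),(204,483)]),('outer',.09,[(72,0),(158,483)]),('bandout',.098,[(173,489),]),('bandin',.098,[(281,489)])):
    q=[atz(*C(*p),z) for p in ps];print(n,q,[x@d for x in q],np.degrees(np.arctan2(*(q[0]-q[-1])[[1,0]]))%180)
# full-frame band points
for n,ps in(('bo',[(123.5,150),(131,200),(138,250)]),('bi',[(154,150),(161.5,200),(168.5,250)])):
    q=[atz('w9',p,.098) for p in ps];print(n,[x@d for x in q],np.degrees(np.arctan2(*(q[0]-q[-1])[[1,0]]))%180)
print('grip.d',robot.get_obs()['position']@d)
```

```text
cam [ 0.4913 -0.001   0.2714] 0.1666163417451697
inner [array([ 0.4837, -0.1063,  0.09  ]), array([ 0.548 , -0.0832,  0.09  ])] [np.float64(0.26308350221024246), np.float64(0.2630506554382474)] 19.72754524372698
outer [array([ 0.4862, -0.1133,  0.09  ]), array([ 0.5504, -0.0901,  0.09  ])] [np.float64(0.2705914244283162), np.float64(0.2703982055997555)] 19.862048523960823
bandout [array([ 0.548 , -0.0839,  0.098 ])] [np.float64(0.26368740564465143)] 0.0
bandin [array([ 0.5425, -0.0683,  0.098 ])] [np.float64(0.24716800859628188)] 0.0
bo [np.float64(0.2631552300389209), np.float64(0.26370031867356497), np.float64(0.26457465389529766)] 18.235235152523273
bi [np.float64(0.24773090475670614), np.float64(0.24757076812042417), np.float64(0.24767244000603741)] 19.760324349677177
grip.d 0.16483194577987437
```

The lipping's outer edge, which is the true edge, is at 0.2705 along the outward axis and the band centre is at 0.2555. That leaves 15 mm to slide, and the board is square to within 1°.

Call:
{"name": "apply_moves", "arguments": {
  "series": [
    [0,-0.5,0,0,0,0,0],
    [0,-1.0,0,0,0,0,0],
    [0,-1.5,0,0,0,0,0],
    [0,-1.5,0,0,0,0,0],
    [0,-1.5,0,0,0,0,0]
  ]
}}

```text
time: 5.82
position: [0.5733, 0.0146, 0.1297]
tool_rot: [-0.17, 0.985, 0.002, -0.001]
ft_force: [-3.3, 8.3, 9.6]
grip_width: 0.0237
```

Call:
{"name": "apply_moves", "arguments": {
  "series": [
    [0,0,0,0,0,0,0],
    [0,0,0,0,0,0,0],
    [0,0,0,0,0,0,0]
  ]
}}

```text
time: 6.07
position: [0.5733, 0.0146, 0.1297]
tool_rot: [-0.17, 0.985, 0.002, -0.0]
ft_force: [-2.7, 7.4, 9.1]
grip_width: 0.0235
```

```bash
python3 -c "
from h import *
rel([.5734,.0143,.1295],109.7)
for n in ('wrist','side'): snap(n,n[0]+'10')
a=cv2.resize(cv2.imread('pics/w10.png')[60:270,60:200],None,fx=2.8,fy=2.8,interpolation=cv2.INTER_CUBIC)
b=cv2.resize(cv2.imread('pics/s10.png')[170:270,300:410],None,fx=3.6,fy=3.6,interpolation=cv2.INTER_CUBIC)
o=np.zeros((600,800,3),np.uint8);o[:a.shape[0],:a.shape[1]]=a;o[:b.shape[0],400:400+b.shape[1]]=b;cv2.imwrite('pics/mix2.png',o);print(a.shape,b.shape)"
```

```text
t 6.0667 pos [0.5733 0.0146 0.1297] F [-2.7  7.4  9.1] M [ 1.29  0.49 -0.07] w 0.0235
yaw 109.60234420880698 tilt z [-0.0016  0.0032 -1.    ]
shift cm [ 0.   -0.03  0.02] turn [ 0.2  -0.02 -0.1 ]
(588, 392, 3) (360, 396, 3)
```

View pics/mix2.png

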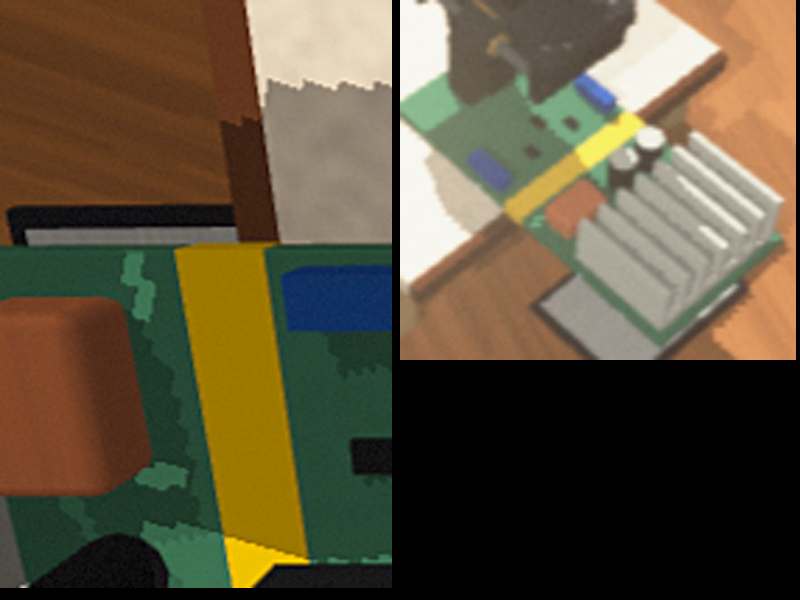

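The wrist crop shows the lip's outer edge running (204,0)→(239,243) and the band at the board's edge spanning 177–273. The side crop shows the band in line with the riser's edge and the board flat. I'll compute the final offset.

Run:
```python
from h import *
C=lambda u,v:('w10',(60+(u+.5)/2.8-.5,60+(v+.5)/2.8-.5))
d=np.array([np.sin(np.radians(19.75)),-np.cos(np.radians(19.75)),0])
for n,z,ps in(('outer',.09,[(204,0),(239,243)]),('bandout',.098,[(177,250),(222,532)]),('bandin',.098,[(266,250),(306,545)])):
    print(n,[atz(*C(*p),z)@d for p in ps])
# side-view check: band right end / edge at lower crossing, and left
D=lambda u,v:('s10',(300+(u+.5)/3.6-.5,170+(v+.5)/3.6-.5))
for n,z,p in(('edge-',.09,(415,288)),('edge+',.09,(723,55)),('br',.098,(513,211)),('bl',.098,(634,121))): print(n,atz(D(p[0]-400,p[1])[0],D(p[0]-400,p[1])[1],z)@d)
```

```text
outer [np.float64(0.2707153530142454), np.float64(0.271058155859144)]
bandout [np.float64(0.27850019836892226), np.float64(0.2791797733567509)]
bandin [np.float64(0.26244109889977335), np.float64(0.2629339909691551)]
edge- 0.2705701314240769
edge+ 0.2695281174268937
br 0.2727171625732378
bl 0.27312082364994283
```

```bash
python3 -c "
from h import *
print(robot.hand_in())"
```

```text
the job is handed in; nothing more can be done
None
```

The board is slid out heatsink first, with the riser's edge under the yellow band, and I handed the job in with the gripper still holding it. I gripped the rubber post across the board's x at 60 N and slid the board about 98 mm outward, turning it about 4° to square it with the edge. It took about 6 s of the 40 s.

**Band position:** the last wrist view puts the band's centre line within about 1 mm of the riser's outer edge. The side view puts it 2–3 mm further out at both ends. The two disagree by about the calibration error, and both are well inside the ±8 mm the band allows.

**Level and hold:** the tool tilts by only about 0.003 rad. The gripper presses the board down with about 9 N, with the fingers closed on the post at 23.5 mm.

**Wrong first edge:** my first estimate took the white boundary as the riser's edge. The close view showed the dark lipping adds about 7.5 mm, so I corrected the last part of the slide for that.

**Other things:** I did not touch any of the loose things. The relay was in its place in the last views that showed it. The gripper mostly hid the spool, so I did not check its final position.

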